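Clear the vial caps into the tote and tip them to the blue corner

TASK

With the scraper block held in the gripper, set it on the sorting deck behind the loose orange caps and sweep all four off the deck's open end into the white tote, keeping the fingers off the caps, then put the scraper back down on the bench. Then take the tote by its bar, lift it clear of everything and tilt it well over towards its blue corner until all four caps have slid together into that corner, and finish there, still holding it up, tilted and still. Leave the other things on the bench alone.

Things in the scene. Friction and masses are not known exactly. Their poses are not given: they have to be found in the camera images.
- deck: fixed sorting deck, white plate 134 (x) by 220 (y) mm, top face 50 mm above the bench. Grey rails 15 mm high stand along both long sides and across the +y end; the channel between them is 120 wide (x -60 to 60). The -y end (y = -110) is open, towards the tote. No caps at the start in the strip y 56 to 110. Origin: bench height, under its centre; z up.
- tote: loose white open tote, 160 (x) by 170 (y) mm, 44 high, walls and floor 4 thick, about 0.35 kg, balanced under its bar. At the start its axes match the deck's within 2 degrees and its +y wall is 5 to 11 mm from the deck's open end. Slick: a cap slides at 8 to 13 degrees of slope, along a wall at up to 25 of diagonal tilt. Its -x, -y corner is blue. Origin: centre of underside, z up.
- tote_bar (a point): middle of the tote's black carrying bar, which runs along the tote's x above the tote's middle, 116 mm above its underside: 172 mm long, 16 mm wide (y), 22 mm high (z), carried by a dark steel strip outside each x wall. Axes as the tote's.
- tote_corner (a point): the blue corner: the point where the tote's inner -x and -y wall faces meet its floor, at (-76, -81, 4) mm from the tote's origin. Axes as the tote's.
- cap0: loose orange vial cap, a solid disc 22 mm across and 12 mm high, 15 g, lying on the deck at the start; origin at the centre of its underside
- cap1: loose orange vial cap, a solid disc 22 mm across and 12 mm high, 15 g, lying on the deck at the start; origin at the centre of its underside
- cap2: loose orange vial cap, a solid disc 22 mm across and 12 mm high, 15 g, lying on the deck at the start; origin at the centre of its underside
- cap3: loose orange vial cap, a solid disc 22 mm across and 12 mm high, 15 g, lying on the deck at the start; origin at the centre of its underside
- scraper: loose scraper block, 0.14 kg, standing on the bench: a green blade 100 mm (its x) by 24 mm (y) by 30 mm high, with a black grip 40 mm (x) by 22 mm (y) on the middle of it, from 30 to 75 mm above the underside. It sweeps along its y, either face first. Origin at the centre of its underside, z up.
- table: the steel bench, top face at height 0; fixed
- beaker: glass beaker, 64 mm across, 80 high, a bystander that may swap places with the scraper. Origin at the centre of its underside, z up.
- petri: closed clear petri dish, 90 mm across, 30 high, a bystander. Origin at the centre of its underside, z up.
- reagent: amber reagent bottle, 70 mm across, 160 high, a bystander. Origin at the centre of its underside, z up.
- washbottle: white wash bottle with blue cap, 64 mm across, 170 high, a bystander. Origin at the centre of its underside, z up.
- rack: white tube rack with glass tubes, 70 by 200 mm, about 96 high, fixed, a bystander. Origin at the centre of its underside, z up.
- tipbox: blue pipette-tip box with clear lid, 85 by 120 mm, 64 high, fixed, a bystander. Origin at the centre of its underside, z up.

How it is judged:
On the way, in this order (a step that is already met when the one before it is completed fails the run):
1. the scraper, held by the fingers, is down between the rails of the deck (contact force between the fingers and scraper above 0.5 N and x of scraper in the frame of deck between -0.03 and 0.03 m and y of scraper in the frame of deck between -0.11 and 0.11 m and z of scraper in the frame of deck between 0.045 and 0.062 m), for 0.1 s.
2. all four caps are inside the tote (x of cap0 in the frame of tote between -0.077 and 0.077 m and y of cap0 in the frame of tote between -0.082 and 0.082 m and z of cap0 in the frame of tote between -0.004 and 0.044 m and x of cap1 in the frame of tote between -0.077 and 0.077 m and y of cap1 in the frame of tote between -0.082 and 0.082 m and z of cap1 in the frame of tote between -0.004 and 0.044 m and x of cap2 in the frame of tote between -0.077 and 0.077 m and y of cap2 in the frame of tote between -0.082 and 0.082 m and z of cap2 in the frame of tote between -0.004 and 0.044 m and x of cap3 in the frame of tote between -0.077 and 0.077 m and y of cap3 in the frame of tote between -0.082 and 0.082 m and z of cap3 in the frame of tote between -0.004 and 0.044 m), for 0.2 s.
3. the scraper lies or stands on the bench, let go (height (world z) of scraper below 0.03 m and contact force between scraper and table above 0.3 N and contact force between the fingers and scraper below 0.1 N), for 0.2 s.
4. the tote is held up by the fingers, clear of the bench and the deck (contact force between the fingers and tote above 1 N and contact force between tote and table below 0.05 N and contact force between tote and deck below 0.05 N and contact force between tote and scraper below 0.05 N and height (world z) of tote_corner above 0.02 m), for 0.2 s.
At the end, for the whole second after the job is handed in: All caps in the tote, at rest, origins within 85 mm of its blue inner corner; tote held still by the fingers alone, that corner over 20 mm up, tilted 0.26 to 0.9 rad, sloping towards the blue corner by 0.12 rad or more along both sides; scraper let go on the bench (all of step 2 and all of step 3 and all of step 4 and angle between tote's own z axis and vertical between 0.26 and 0.9 rad and angle between tote's own x axis and vertical below 1.45 rad and angle between tote's own y axis and vertical below 1.45 rad and distance between each of cap0, cap1, cap2, cap3 and tote_corner below 0.085 m and linear speed of each of tote, cap0, cap1, cap2, cap3 below 0.03 m/s); the arm keeps its last pose, push and grip.
It fails at once if the fingers touch a cap (contact force between the fingers and cap0 above 0.5 N or contact force between the fingers and cap1 above 0.5 N or contact force between the fingers and cap2 above 0.5 N or contact force between the fingers and cap3 above 0.5 N).
It fails at once if a bystander is moved by more than 20 mm (distance of any of beaker, petri, reagent, washbottle from where it was at the start of the episode above 0.02 m).
It fails at once if a fixed bystander is bumped (contact force between any of the arm, the fingers and rack above 5 N or contact force between any of the arm, the fingers and tipbox above 5 N).
It also fails if it takes over 72 s, if anything falls off the work surface, if the arm or the gripper's body presses on something with over 40 N, if the wrist force passes 120 N, or if a joint passes its speed limit or range.

ROBOT

A 6-joint arm with a two-finger parallel gripper is mounted at the origin on the work surface. World frame = base frame: x ahead of the robot, y to its left, z up, the work surface at z = 0. Lengths are in m, angles in rad, forces in N, time in s.
With the tool pointing down it reaches from about 0.35 to 0.975 m from the base axis. Payload 4.9 kg.
Tool frame: the origin (TCP) lies midway between the tips of the shut fingers; the grasp point (between the pads) lies 19 mm behind it; z points along the fingers, y is the line along which they close (so a half turn about z gives the same grasp; the last joint's range is limited). The gripper opens to 85 mm and grips with 20 to 120 N. Pads are 22 mm wide; open, the fingers measure 114 mm over their backs; the gripper's body (76 mm by 85 mm) begins 54 mm behind the grasp point. The pads swing forward as they close: fully open they stand 13 mm farther back than shut.
Start: joints at [1.046, 0.053, 1.613, -0, 1.476, -0.119], TCP at [0.247, 0.574, 0.231] pointing down, gripper open.
Joint ranges: [-3.01, 3.01], [-1.01, 2.22], [0.06, 2.58], [-1.02, 4.17], [0.09, 2.62], [-3.14, 3.14]. Speed limits (rad/s): [2.57, 2.57, 3.14, 3.14, 3.14, 3.14].

INTERFACE

Orientations are given as a unit quaternion [w, x, y, z].
In Python, from plant import manip gives the robot as it stands.
- The arm moves only by the tool move_arm, never from a script. Its argument "increments" is one flat list of numbers, 5 for each row, row after row: the shift along the tool's x, y, z in mm, then the turn about the tool's z in rad, then the opening, from 0 (shut) to 1 (fully open). In form: [tx, ty, tz, spin, jaw, tx, ty, tz, spin, jaw, ...]. A call has 1 to 8 rows; each row shifts and turns the commanded pose from where the row before left it, along the tool's axes as they then stand; what a row does not reach is not made up. A row lasts 1/12 s, in which the tool goes at most 41.7 mm and 7.16 degrees, less where a joint would pass 70% of its speed; a pose out of reach is approached as far as the arm can. A call with a gripper value outside its range is refused whole. The fingers move at their own pace and stop on an object; the grip force is fixed at half the most. Time passes only in rows, so rows that do not move let the fingers close. It gives the time, the measured TCP pose, the force, the opening and the grip force at its end, in the units of the state.
- manip.state(): the state, without advancing time (a new reading comes with each control period).
- manip.grab_frame(name): name is "side" or "top" or "wrist"; returns a dict with "image" (400x640x3 uint8, blue, green, red), "fov_y" (degrees; the focal length in pixels is half the picture's height over the tangent of half this angle, whatever the lens; pixels are square), "cx", "cy" (the principal point, pixels), "eye" and "rotation" of the camera in the world; the wrist camera has in their place "T_tool_cam" (4x4, takes a point from camera to tool coordinates, whose origin is the TCP and whose axes are the flange's). Camera axes: x right, y down, z forward; pixel columns grow to the right and rows downward; lengths in m; the calibration is good to about 2 mm. A picture is of the moment at which its call begins: read the wrist's pose just before it. There is no depth.
- manip.job_done(): hands the job in; it is judged then, once.
The state is a dict: "time": time; "joint_pos": joint angles; "joint_vel": joint speeds; "joint_efforts": joint torques, N m; "tool_pos": TCP position; "tool_rot": TCP orientation; "contact_force": force on the tool from outside, world axes, zero at the start; "ft_torque": the same for the moment, N m; "gripper_width": opening from 0.0 (shut) to 1.0 (fully open); "grasp_force": force on a finger pad.
Only numpy, scipy, OpenCV 4.12 (cv2) and the standard library are available. Lean on these libraries where they do the work, as an engineer would, in place of code of your own. Each camera call takes 0.05 s, during which the arm holds its last target. There are 200 camera calls.

## Working session

There is one attempt and no reset: what is moved stays moved. The work goes in short steps, Python scripts to look and compute and a tool call to move; the robot and the scene stay as the last step left them, time stands still between calls to the robot, and variables do not carry over. Pictures are saved under pics/ and viewed, at most 10 in all, crops included, and the job is handed in when it is done.

Besides the shell and the picture viewer there is one more tool, called after "Emit:" as name(argument=value, ...) on one line, values as JSON. move_arm: Moves the arm, as the interface text tells. Its arguments: {"type":"object","properties":{"increments":{"type":"array"}},"required":["increments"]}

```bash
mkdir -p pics; ls
python3 - <<'E'
from plant import manip
import cv2,pickle,numpy as np
s=manip.state(); print({k:np.round(v,3) for k,v in s.items()})
d={}
for n in("side","top","wrist"):
    f=manip.grab_frame(n); d[n]=f
    print(n,{k:np.round(v,3) for k,v in f.items() if k!='image'})
    cv2.imwrite(f"pics/{n}0.png",f["image"])
d["state"]=s
pickle.dump(d,open("f0.pkl","wb"))
E
```

```text
pics
{'time': np.float64(0.0), 'joint_pos': array([ 1.046,  0.053,  1.614,  0.   ,  1.476, -0.119]), 'joint_vel': array([ 0.   ,  0.001,  0.001,  0.001,  0.001, -0.001]), 'joint_efforts': array([ 0.0000e+00, -3.9367e+01, -3.7018e+01,  0.0000e+00,  7.0000e-03,
        0.0000e+00]), 'tool_pos': array([0.246, 0.574, 0.23 ]), 'tool_rot': array([-0.   ,  0.201,  0.979, -0.001]), 'contact_force': array([ 0.321,  0.199, -0.163]), 'ft_torque': array([ 0.025,  0.027, -0.01 ]), 'grasp_force': np.float64(0.0), 'gripper_width': np.float64(0.999)}
side {'fov_y': np.float64(52.972), 'cx': np.float64(316.791), 'cy': np.float64(200.382), 'eye': array([ 0.15 , -0.402,  0.862]), 'rotation': array([-0.32 ,  0.881, -0.324,  0.126])}
top {'fov_y': np.float64(42.061), 'cx': np.float64(324.582), 'cy': np.float64(204.773), 'eye': array([0.491, 0.071, 1.432]), 'rotation': array([-0.027,  0.715, -0.698,  0.018])}
wrist {'fov_y': np.float64(59.748), 'cx': np.float64(324.051), 'cy': np.float64(200.144), 'T_tool_cam': array([[ 0.   , -0.946, -0.325,  0.082],
       [ 1.   ,  0.   , -0.001,  0.   ],
       [ 0.001, -0.325,  0.946, -0.143],
       [ 0.   ,  0.   ,  0.   ,  1.   ]])}
```

View pics/top0.png

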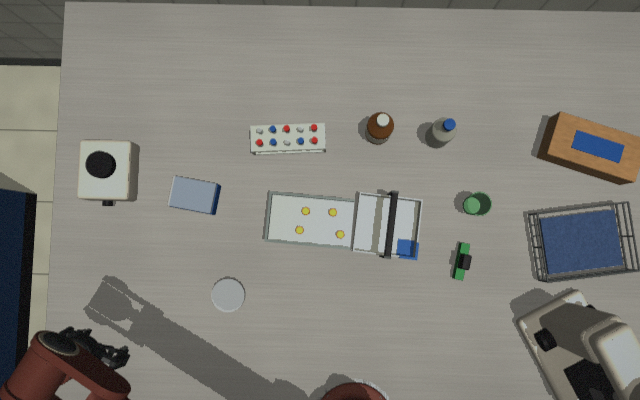

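View pics/side0.png

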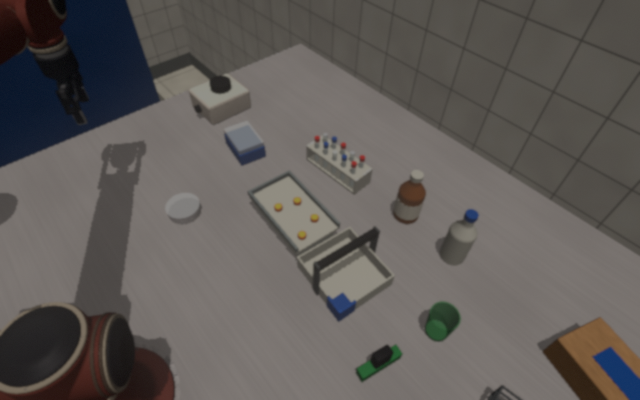

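Top view: deck about (265–355, 192–250), tote (355–420, 193–258) with its bar at x≈391 and blue corner at (407,249). Scraper is at (461,261), beaker at (477,204), and the caps are at (305,211), (333,212), (299,230) and (340,234). The side view agrees.

```bash
cat > h.py <<'E'
import numpy as np,cv2,pickle
from scipy.spatial.transform import Rotation as R
def q(w): return R.from_quat(np.r_[w[1:],w[0]])
def cam(f,s=None):
    if "eye" in f: return np.array(f["eye"]),q(np.array(f["rotation"])).as_matrix()
    T=np.array(f["T_tool_cam"]);Rt=q(np.array(s["tool_rot"])).as_matrix()
    return Rt@T[:3,3]+np.array(s["tool_pos"]),Rt@T[:3,:3]
def rays(f,uv,s=None):
    e,M=cam(f,s);F=f["image"].shape[0]/2/np.tan(np.radians(f["fov_y"])/2)
    uv=np.atleast_2d(uv).astype(float)
    d=np.c_[(uv[:,0]-f["cx"])/F,(uv[:,1]-f["cy"])/F,np.ones(len(uv))]@M.T
    return e,d/np.linalg.norm(d,axis=1)[:,None]
def onz(f,uv,z,s=None):
    e,d=rays(f,uv,s); return e+d*((z-e[2])/d[:,2])[:,None]
def tri(*obs): # (f,uv,s)
    A=np.zeros((3,3));b=np.zeros(3);L=[]
    for f,uv,s in obs:
        e,d=rays(f,uv,s);P=np.eye(3)-np.outer(d[0],d[0]);A+=P;b+=P@e;L.append((P,e))
    x=np.linalg.solve(A,b);return x,[float(np.linalg.norm(P@(x-e))) for P,e in L]
def blobs(f,lo,hi,amin=15,roi=None):
    m=cv2.inRange(cv2.cvtColor(f["image"],cv2.COLOR_BGR2HSV),np.array(lo),np.array(hi))
    if roi: k=np.zeros_like(m);x0,y0,x1,y1=roi;k[y0:y1,x0:x1]=255;m&=k
    n,l,st,c=cv2.connectedComponentsWithStats(m)
    return [(c[i].round(1),int(st[i,4]),st[i,:4],l==i) for i in range(1,n) if st[i,4]>=amin]
def rect(b):
    ys,xs=np.nonzero(b[3]);return cv2.minAreaRect(np.c_[xs,ys].astype(np.float32))
E
python3 - <<'E'
from h import *
d=pickle.load(open("f0.pkl","rb"));T,S=d["top"],d["side"]
rois={"top":(250,170,500,290),"side":(230,160,460,390)}
cols={"cap":((12,90,110),(32,255,255)),"green":((45,120,40),(80,255,255)),"blue":((100,140,60),(130,255,255)),"black":((0,0,0),(180,255,50))}
for n in rois:
    for c,(lo,hi) in cols.items():
        for b in blobs(d[n],lo,hi,12,rois[n]): print(n,c,b[0],b[1],b[2],np.round(rect(b)[1],1),round(rect(b)[2],1))
a=cv2.resize(T["image"][180:290,255:500],None,fx=3.2,fy=3.2,interpolation=cv2.INTER_CUBIC)
cv2.imwrite("pics/c1.png",a)
E
```

```text
top cap [305.4 210.6] 50 [302 207   8   8] [7. 7.] 90.0
top cap [332.4 211.8] 52 [329 208   8   8] [7. 7.] 90.0
top cap [299.2 229.6] 51 [296 226   8   8] [7. 7.] 90.0
top cap [339.7 234. ] 50 [336 231   8   8] [7. 7.] 90.0
top green [463.6 248.5] 94 [458 243  12  12] [ 9.7 10.7] 14.0
top green [458.4 272.2] 113 [454 262  11  18] [10.2 16.1] 11.3
top blue [406.5 249. ] 311 [397 240  22  20] [20.3 17.7] 7.1
top black [390.2 220.2] 272 [380 192  18  66] [10.4 65.5] 6.4
top black [461.3 260.8] 210 [453 243  18  35] [14.5 34.7] 11.3
side cap [296.8 200.2] 44 [293 197   8   7] [6. 7.] 90.0
side cap [277.7 206.5] 48 [274 203   8   8] [7. 7.] 90.0
side cap [314.3 217.3] 49 [311 214   8   8] [7. 7.] 90.0
side cap [301.6 234.5] 53 [298 231   8   8] [7. 7.] 90.0
side green [439.3 333.1] 15 [436 329   7   9] [5.1 8.2] 18.4
side green [376.4 364.5] 297 [358 346  43  33] [11.5 45.8] 59.0
side blue [340.9 303.6] 219 [329 295  25  18] [17.5 18. ] 56.3
side black [351.  247.2] 509 [318 229  60  40] [17.1 67.3] 60.9
side black [315.8 279.7] 86 [314 267   5  26] [ 3.7 24.9] 2.6
side black [451.8 324. ] 78 [446 317  12  16] [ 7.9 16.9] 35.5
side black [381.2 356.6] 305 [371 346  22  22] [14.4 23.3] 59.0
```

View pics/c1.png

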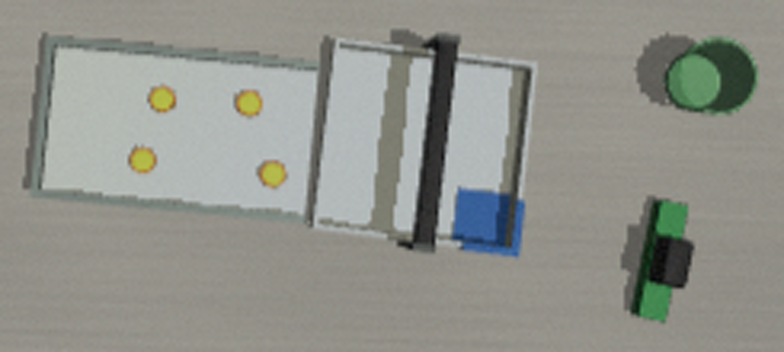

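The crop shows the deck tilted a few degrees with its four caps, the tote bar at crop x≈437, the blue corner at (489,222), and the scraper's black grip at (671,262) on the green blade. Next: coarse positions.

Run:
```python
from h import *
d=pickle.load(open("f0.pkl","rb"));T,S=d["top"],d["side"]
C=lambda *p:np.array(p)/3.2+[255,180]-0.4
tc=[(305.4,210.6),(332.4,211.8),(299.2,229.6),(339.7,234)];sc=[(296.8,200.2),(314.3,217.3),(277.7,206.5),(301.6,234.5)]
for a,b in zip(tc,sc): print("cap",*[np.round(v,4) for v in tri((T,a,None),(S,b,None))],onz(T,a,.062).round(4))
print("grip",tri((T,C(680,262),None),(S,(383,353),None)),onz(T,C(680,262),.075))
print("green ends",onz(T,[C(673,203),C(651,320)],.03))
print("bar",tri((T,C(436,143),None),(S,(350,250),None)),onz(T,[C(448,40),C(424,245)],.127))
print("deck",onz(T,[C(46,38),C(28,192)],.065), onz(T,[C(52,46),C(40,188),C(305,212),C(318,68)],.05))
print("tote outer",onz(T,[C(330,40),C(535,63),C(520,254),C(312,228)],.044))
print("beaker",onz(T,C(718,75),.08))
```

```text
cap [0.5616 0.1397 0.0589] [0.0001 0.0001] [[0.5615 0.1395 0.062 ]]
cap [0.5604 0.0681 0.0576] [0.0002 0.0002] [[0.56   0.0682 0.062 ]]
cap [0.5108 0.1549 0.0585] [0.0003 0.0003] [[0.511  0.1545 0.062 ]]
cap [0.5021 0.0475 0.0576] [0.0001 0.0001] [[0.502  0.0477 0.062 ]]
grip (array([ 0.43831186, -0.28289768,  0.07402876]), [0.0008488443819475264, 0.0008488443819475291]) [[ 0.43894349 -0.2832652   0.075     ]]
green ends [[ 0.48625238 -0.28881158  0.03      ]
 [ 0.38847775 -0.27123418  0.03      ]]
bar (array([ 0.53159075, -0.08254275,  0.11175631]), [0.0030345331633035346, 0.0030345331633035754]) [[ 0.61001531 -0.08684099  0.127     ]
 [ 0.44916963 -0.07069985  0.127     ]]
deck [[0.60959822 0.23697171 0.065     ]
 [0.48244435 0.24780296 0.065     ]] [[0.60432033 0.2335763  0.05      ]
 [0.48590471 0.23988233 0.05      ]
 [0.47145252 0.01972751 0.05      ]
 [0.59114099 0.01146313 0.05      ]]
tote outer [[ 0.61528589  0.00166623  0.044     ]
 [ 0.60001504 -0.16962234  0.044     ]
 [ 0.44105741 -0.15921041  0.044     ]
 [ 0.45826443  0.01341551  0.044     ]]
beaker [[ 0.59090526 -0.31162973  0.08      ]]
```

```bash
cat >> h.py <<'E'
def plan(tgt,yang=None,n=None,s=None,jaw=1.):
    "straight move to TCP tgt (m) with tool y axis heading yang (rad), tool down; prints rows"
    from plant import manip
    s=s or manip.state();p=np.array(s["tool_pos"]);M=q(np.array(s["tool_rot"])).as_matrix()
    y=np.arctan2(M[1,1],M[0,1]);yang=y if yang is None else yang
    sp=(y-yang+np.pi)%(2*np.pi)-np.pi;D=np.array(tgt)-p
    n=n or int(max(np.ceil(np.linalg.norm(D)*1e3/40),np.ceil(abs(sp)/.12),1))
    print("n",n,"at",p.round(4),"yang",round(y,4),"tilt",np.round(np.arccos(-M[2,2]),4),"j",np.round(s["joint_pos"],2),"t",round(s["time"],2))
    for i in range(n):
        a=M.T@(D*1e3/n);print([float(round(v,1)) for v in a]+[float(round(sp/n,4)),jaw],end=", " if (i+1)%8 else "\n")
        M=M@R.from_rotvec([0,0,sp/n]).as_matrix()
    print()
def shot(name,png=None):
    from plant import manip
    s=manip.state();f=manip.grab_frame(name)
    if png: cv2.imwrite("pics/"+png,f["image"])
    return f,s
E
python3 -c "
from h import *
plan((.47,.03,.30),1.50)"
```

```text
n 15 at [0.2465 0.5738 0.2303] yang 1.165 tilt 0.0016 j [ 1.05  0.05  1.61 -0.    1.48 -0.12] t 0.15
[-28.0, -27.4, -4.6, -0.0223, 1.0], [-27.4, -28.1, -4.6, -0.0223, 1.0], [-26.7, -28.7, -4.6, -0.0223, 1.0], [-26.1, -29.2, -4.6, -0.0223, 1.0], [-25.4, -29.8, -4.6, -0.0223, 1.0], [-24.8, -30.4, -4.6, -0.0223, 1.0], [-24.1, -30.9, -4.6, -0.0223, 1.0], [-23.4, -31.5, -4.6, -0.0223, 1.0]
[-22.7, -32.0, -4.6, -0.0223, 1.0], [-22.0, -32.5, -4.6, -0.0223, 1.0], [-21.2, -33.0, -4.6, -0.0223, 1.0], [-20.5, -33.4, -4.6, -0.0223, 1.0], [-19.7, -33.9, -4.6, -0.0223, 1.0], [-19.0, -34.3, -4.6, -0.0223, 1.0], [-18.2, -34.7, -4.6, -0.0223, 1.0],
```

Emit:
move_arm(increments=[-28, -27.4, -4.6, -0.022, 1, -27.4, -28, -4.6, -0.022, 1, -26.7, -28.7, -4.6, -0.022, 1, -26, -29.2, -4.6, -0.022, 1, -25.4, -29.8, -4.6, -0.022, 1, -24.8, -30.4, -4.6, -0.022, 1, -24, -31, -4.6, -0.022, 1, -23.4, -31.5, -4.6, -0.022, 1])

```text
time: 0.82
tool_pos: [0.3654, 0.2823, 0.2681]
tool_rot: [0.0, 0.114, 0.994, -0.0]
contact_force: [1.6, -0.1, 0.3]
gripper_width: 0.999
grasp_force: 0.0
```

Emit:
move_arm(increments=[-22.7, -32, -4.6, -0.022, 1, -22, -32.5, -4.6, -0.022, 1, -21, -33, -4.6, -0.022, 1, -20.5, -33.4, -4.6, -0.022, 1, -19.7, -33.9, -4.6, -0.022, 1, -19, -34.3, -4.6, -0.022, 1, -18, -34.7, -4.6, -0.022, 1, 0, 0, 0, 0, 1])

```text
time: 1.48
tool_pos: [0.4699, 0.0245, 0.3008]
tool_rot: [0.001, 0.041, 0.999, -0.001]
contact_force: [-0.2, -0.2, -0.2]
gripper_width: 0.999
grasp_force: 0.0
```

```bash
python3 -c "
from h import *
f,s=shot('wrist','w1.png');pickle.dump((f,s),open('w1.pkl','wb'))
plan((.42,-.20,.27),1.40)"
```

```text
n 6 at [0.469  0.027  0.3004] yang 1.4891 tilt 0.0003 j [-0.1  -0.36  1.87 -0.    1.63 -1.59] t 1.53
[5.1, -38.4, 5.1, 0.0149, 1.0], [4.5, -38.4, 5.1, 0.0149, 1.0], [3.9, -38.5, 5.1, 0.0149, 1.0], [3.3, -38.6, 5.1, 0.0149, 1.0], [2.8, -38.6, 5.1, 0.0149, 1.0], [2.2, -38.6, 5.1, 0.0149, 1.0],
```

View pics/w1.png

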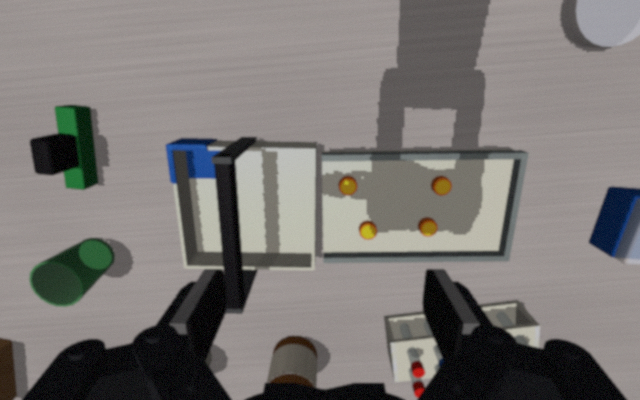

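Wrist view: deck rail outer corners at (526,152), (510,262), (322,262) and (321,152). Tote rim corners are near (317,143), (315,270), (183,268) and (170,143), and the bar runs (237,148)→(233,305). Scraper is at left (55–95, 105–187), and the strip at the deck's +y end is free of caps.

```bash
python3 -c "
from h import *
f,s=pickle.load(open('w1.pkl','rb'))
P=onz(f,[(526,152),(510,262),(322,262),(321,152)],.065,s);print('deck rail corners',P.round(4)[:,:2].tolist())
print('mid +y end',(P[0]+P[1])/2,'mid open end',(P[2]+P[3])/2)
v=(P[0]+P[1]-P[2]-P[3])/2;print('yaw',np.arctan2(-v[0],v[1]),'len',np.linalg.norm(v))
u=P[1]-P[0];u2=P[2]-P[3];print('yawx',np.arctan2(u[1],u[0]),np.arctan2(u2[1],u2[0]),np.linalg.norm(u),np.linalg.norm(u2))
Q=onz(f,[(317,143),(315,270),(183,268)],.044,s);print('tote',Q.round(4)[:,:2].tolist())
print('caps',onz(f,[(347,185),(442,185),(368,230),(428,227)],.062,s).round(4)[:,:2].tolist())
"
```

```text
deck rail corners [[0.4801, 0.2446], [0.616, 0.2395], [0.5974, 0.0103], [0.4617, 0.0207]]
mid +y end [0.54807531 0.24203661 0.065     ] mid open end [0.52959103 0.015535   0.065     ]
yaw -0.08142728232477388 len 0.22725458892185604
yawx -0.03760873217521917 -0.07656179586376939 0.13595335618141358 0.13609981357086406
tote [[0.4551, 0.0165], [0.6201, -0.0009], [0.6032, -0.1722]]
caps [[0.5027, 0.047], [0.5115, 0.155], [0.5606, 0.0686], [0.5625, 0.1398]]
```

Emit:
move_arm(increments=[5, -38.4, 5, 0.015, 1, 4.5, -38.4, 5, 0.015, 1, 4, -38.5, 5, 0.015, 1, 3.3, -38.6, 5, 0.015, 1, 2.8, -38.6, 5, 0.015, 1, 2.2, -38.6, 5, 0.015, 1, 0, 0, 0, 0, 1])

```text
time: 2.12
tool_pos: [0.4186, -0.201, 0.2685]
tool_rot: [-0.001, 0.086, 0.996, -0.0]
contact_force: [-0.7, 1.2, 0.0]
gripper_width: 1.001
grasp_force: 0.0
```

```bash
python3 -c "
from h import *
f,s=shot('wrist','w2.png');pickle.dump((f,s),open('w2.pkl','wb'))
"
```

```text
(no output)
```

View pics/w2.png

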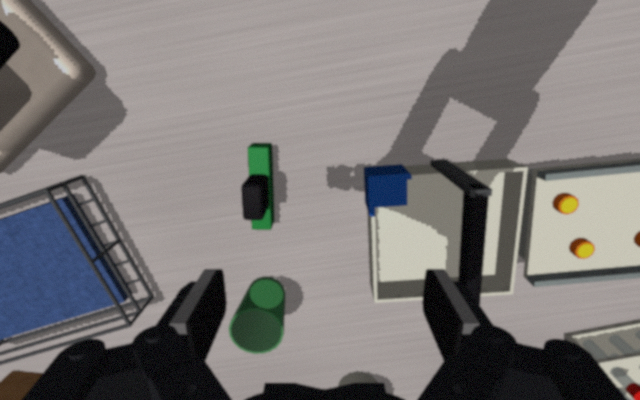

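The second wrist view shows the scraper upright: green blade (248–272, 144–229), grip top near (254,199). Beaker is at (258,315), and the tote has its bar and blue corner at (386,186).

```bash
python3 -c "
from h import *
f,s=pickle.load(open('w2.pkl','rb'));d=pickle.load(open('f0.pkl','rb'));T=d['top']
for n,lo,hi in (('green',(45,120,40),(80,255,255)),('black',(0,0,0),(180,255,45))):
  for b in blobs(f,lo,hi,60,(225,130,300,235)): print(n,b[0],b[1],b[2],rect(b))
print(onz(f,(254,199),.075,s)); g=(T,np.array((680,262))/3.2+[254.6,179.6],None)
print(tri(g,(f,(254,199),s)))
g=blobs(f,(45,120,40),(80,255,255),60,(225,130,300,235))
m=np.any([b[3] for b in g],0);ys,xs=np.nonzero(m)
P=cv2.boxPoints(cv2.minAreaRect(np.c_[xs,ys].astype(np.float32)));print(P);W=onz(f,P,.03,s);print(W,W.mean(0))
print('beaker',onz(f,(258,330),.08,s))
print('bar',onz(f,[(446,167),(474,190),(470,300)],.127,s))
"
```

```text
green [261.9 179.1] 1045 [249 144  24  85] ((260.57781982421875, 186.03648376464844), (84.33126068115234, 22.018404006958008), 88.53119659423828)
black [256.8 195.8] 1091 [243 169  30  50] ((257.5, 193.5), (49.0, 29.0), 90.0)
[[ 0.43717345 -0.27726652  0.075     ]]
(array([ 0.43884268, -0.28163568,  0.0698394 ]), [0.002879569964416055, 0.002879569964416091])
[[248.49142 144.1669 ]
 [270.5026  143.60251]
 [272.6642  227.90607]
 [250.65305 228.47046]]
[[ 0.38752812 -0.28038277  0.03      ]
 [ 0.39105841 -0.2564229   0.03      ]
 [ 0.48962138 -0.27601322  0.03      ]
 [ 0.48586146 -0.3020187   0.03      ]] [ 0.43851734 -0.2787094   0.03      ]
beaker [[ 0.59172615 -0.30887623  0.08      ]]
bar [[ 0.42174289 -0.09846046  0.127     ]
 [ 0.44602066 -0.07612343  0.127     ]
 [ 0.55633312 -0.083713    0.127     ]]
```

```bash
python3 -c "
from h import *
plan((.4385,-.279,.12),1.378)"
```

```text
n 5 at [ 0.4194 -0.1986  0.269 ] yang 1.4005 tilt 0.0025 j [-0.6  -0.37  1.92  0.    1.59 -2.  ] t 2.17
[-6.6, -15.2, 29.8, 0.0045, 1.0], [-6.6, -15.2, 29.8, 0.0045, 1.0], [-6.7, -15.2, 29.8, 0.0045, 1.0], [-6.8, -15.1, 29.8, 0.0045, 1.0], [-6.8, -15.1, 29.8, 0.0045, 1.0],
```

Emit:
move_arm(increments=[-6.6, -15.2, 29.8, 0.0045, 1, -6.6, -15.2, 29.8, 0.0045, 1, -6.7, -15.2, 29.8, 0.0045, 1, -6.8, -15.2, 29.8, 0.0045, 1, -6.8, -15.2, 29.8, 0.0045, 1, 0, 0, 20, 0, 1, 0, 0, 20, 0, 1, 0, 0, 0, 0, 1])

```text
time: 2.83
tool_pos: [0.4383, -0.274, 0.0763]
tool_rot: [-0.004, 0.093, 0.996, 0.003]
contact_force: [-0.9, 0.6, -0.1]
gripper_width: 0.998
grasp_force: 0.0
```

Emit:
move_arm(increments=[0, 0, 22, 0, 1, 0, 0, 21, 0, 1, 0, 0, 0, 0, 1, 0, 0, 0, 0, 0.6, 0, 0, 0, 0, 0.4, 0, 0, 0, 0, 0.2, 0, 0, 0, 0, 0, 0, 0, 0, 0, 0])

```text
time: 3.5
tool_pos: [0.441, -0.2786, 0.0397]
tool_rot: [0.001, 0.094, 0.996, -0.001]
contact_force: [-0.1, -0.3, 0.4]
gripper_width: 0.3
grasp_force: 1.0
```

Emit:
move_arm(increments=[0, 0, 0, 0, 0, 0, 0, 0, 0, 0, 0, 0, 0, 0, 0, 0, 0, 0, 0, 0])

```text
time: 3.83
tool_pos: [0.4409, -0.2786, 0.0395]
tool_rot: [0.001, 0.094, 0.996, -0.0]
contact_force: [-1.1, 1.1, 5.7]
gripper_width: 0.248
grasp_force: 64.1
```

```bash
python3 -c "
from h import *
from plant import manip
s=manip.state();s=dict(s);
s['tool_pos']=np.array(s['tool_pos'])+[0,0,.18];plan((.5447,.2108,.18),1.50,s=s,jaw=0,n=15)"
```

```text
n 15 at [ 0.4409 -0.2786  0.2195] yang 1.3823 tilt 0.0015 j [-0.71  0.01  2.    0.    1.13 -2.09] t 3.83
[-0.7, 33.3, 2.6, -0.0078, 0], [-0.9, 33.3, 2.6, -0.0078, 0], [-1.2, 33.3, 2.6, -0.0078, 0], [-1.5, 33.3, 2.6, -0.0078, 0], [-1.7, 33.3, 2.6, -0.0078, 0], [-2.0, 33.3, 2.6, -0.0078, 0], [-2.3, 33.3, 2.6, -0.0078, 0], [-2.5, 33.3, 2.6, -0.0078, 0]
[-2.8, 33.2, 2.6, -0.0078, 0], [-3.0, 33.2, 2.6, -0.0078, 0], [-3.3, 33.2, 2.6, -0.0078, 0], [-3.6, 33.2, 2.6, -0.0078, 0], [-3.8, 33.1, 2.6, -0.0078, 0], [-4.1, 33.1, 2.6, -0.0078, 0], [-4.3, 33.1, 2.6, -0.0078, 0],
```

Emit:
move_arm(increments=[0, 0, -15, 0, 0, 0, 0, -30, 0, 0, 0, 0, -35, 0, 0, 0, 0, -35, 0, 0, 0, 0, -35, 0, 0, 0, 0, -30, 0, 0])

```text
time: 4.33
tool_pos: [0.4401, -0.278, 0.2201]
tool_rot: [0.0, 0.094, 0.996, -0.0]
contact_force: [0.5, -0.2, -1.3]
gripper_width: 0.246
grasp_force: 63.0
```

Emit:
move_arm(increments=[-1, 33.3, 2.6, -0.008, 0, -1, 33.3, 2.6, -0.008, 0, -1.2, 33.3, 2.6, -0.008, 0, -1.5, 33.3, 2.6, -0.008, 0, -1.7, 33.3, 2.6, -0.008, 0, -2, 33.3, 2.6, -0.008, 0, -2.3, 33.3, 2.6, -0.008, 0, -2.5, 33.3, 2.6, -0.008, 0])

```text
time: 5.0
tool_pos: [0.4953, -0.0155, 0.1966]
tool_rot: [-0.001, 0.062, 0.998, 0.0]
contact_force: [0.9, 0.0, -1.5]
gripper_width: 0.253
grasp_force: 63.1
```

Emit:
move_arm(increments=[-2.8, 33.2, 2.6, -0.008, 0, -3, 33.2, 2.6, -0.008, 0, -3.3, 33.2, 2.6, -0.008, 0, -3.6, 33.2, 2.6, -0.008, 0, -3.8, 33, 2.6, -0.008, 0, -4, 33, 2.6, -0.008, 0, -4.3, 33, 2.6, -0.008, 0, 0, 0, 0, 0, 0])

```text
time: 5.67
tool_pos: [0.5432, 0.2155, 0.1777]
tool_rot: [-0.001, 0.032, 0.999, 0.001]
contact_force: [-1.4, -0.6, -1.6]
gripper_width: 0.249
grasp_force: 63.1
```

```bash
python3 -c "
from h import *
f,s=shot('wrist','w3.png');pickle.dump((f,s),open('w3.pkl','wb'))
plan((.5447,.2108,.14),1.50,jaw=0)
for n in('side','top'):
  f,_=shot(n);x=[260,170,420,270] if n=='top' else [230,150,390,260]
  if n=='side': b=cv2.resize(f['image'][150:260,200:400],None,fx=4,fy=4,interpolation=2);cv2.imwrite('pics/s3.png',b)
"
```

```text
n 1 at [0.543  0.2132 0.1778] yang 1.5062 tilt 0.0026 j [ 0.25 -0.01  1.76  0.    1.39 -1.26] t 5.72
[-1.9, -2.2, 37.8, 0.0062, 0],
```

View pics/w3.png

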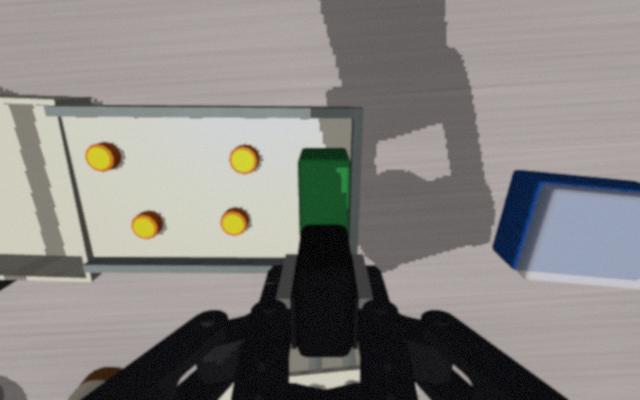

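The third wrist view shows the scraper held square over the empty +y strip, with caps at (101,157), (147,225), (244,159) and (235,222) clear of it. Deck corners are at (361,108), (88,270) and (48,108).

```bash
python3 -c "
from h import *
f,s=pickle.load(open('w3.pkl','rb'))
P=onz(f,[(361,108),(47,108),(88,270)],.065,s);print(P.round(4))
c=np.array((.539,.129));y=-.07;A=np.array([[np.cos(y),np.sin(y)],[-np.sin(y),np.cos(y)]])
print('in deck',((P[:,:2]-c)@A.T).round(4).tolist())
print('caps',((onz(f,[(101,157),(147,225),(244,159),(235,222)],.062,s)[:,:2]-c)@A.T).round(4).tolist())
z=s['tool_pos'][2]-.0095
W=onz(f,[(301,150),(347,150)],z,s);print('blade end',((W[:,:2]-c)@A.T).round(4).tolist(), 'tcp',(np.array(s['tool_pos'])[:2]-c)@A.T)
"
```

```text
[[0.4808 0.2457 0.065 ]
 [0.4666 0.0228 0.065 ]
 [0.597  0.0151 0.065 ]]
in deck [[-0.0662, 0.1123], [-0.0648, -0.111], [0.0658, -0.1096]]
caps [[-0.029, -0.0816], [0.0262, -0.0557], [-0.0282, 0.0259], [0.0232, 0.0152]]
blade end [[-0.0553, 0.0758], [-0.0554, 0.0961]] tcp [-0.00188167  0.08661494]
```

Emit:
move_arm(increments=[-4, -2, 25, 0.006, 0, 0, 0, 25, 0, 0, 0, 0, 15, 0, 0, 0, 0, 10, 0, 0, 0, 0, 6, 0, 0, 0, 0, 4, 0, 0, 0, 0, 0, 0, 0, 0, 0, 0, 0, 0])

```text
time: 6.48
tool_pos: [0.5483, 0.2087, 0.0953]
tool_rot: [0.001, 0.037, 0.999, 0.0]
contact_force: [0.3, -0.2, -0.9]
gripper_width: 0.249
grasp_force: 63.0
```

```bash
python3 -c "
from h import *
from plant import manip
s=manip.state();print(s['contact_force'],s['grasp_force'])
plan((.539+.147*np.sin(-.07),.129-.147*np.cos(.07),.0915),1.50,jaw=0,n=24)"
```

```text
[ 0.33970724 -0.17297963 -0.86115768] 63.04329872131348
n 24 at [0.5483 0.2087 0.0953] yang 1.4961 tilt 0.0016 j [ 0.24  0.08  1.82 -0.    1.24 -1.26] t 6.48
[0.1, -9.5, 0.2, -0.0002, 0], [0.1, -9.5, 0.2, -0.0002, 0], [0.1, -9.5, 0.2, -0.0002, 0], [0.1, -9.5, 0.2, -0.0002, 0], [0.1, -9.5, 0.2, -0.0002, 0], [0.1, -9.5, 0.2, -0.0002, 0], [0.1, -9.5, 0.2, -0.0002, 0], [0.1, -9.5, 0.2, -0.0002, 0]
[0.1, -9.5, 0.2, -0.0002, 0], [0.1, -9.5, 0.2, -0.0002, 0], [0.1, -9.5, 0.2, -0.0002, 0], [0.1, -9.5, 0.2, -0.0002, 0], [0.1, -9.5, 0.2, -0.0002, 0], [0.1, -9.5, 0.2, -0.0002, 0], [0.1, -9.5, 0.2, -0.0002, 0], [0.1, -9.5, 0.2, -0.0002, 0]
[0.1, -9.5, 0.2, -0.0002, 0], [0.1, -9.5, 0.2, -0.0002, 0], [0.1, -9.5, 0.2, -0.0002, 0], [0.1, -9.5, 0.2, -0.0002, 0], [0.1, -9.5, 0.2, -0.0002, 0], [0.1, -9.5, 0.2, -0.0002, 0], [0.1, -9.5, 0.2, -0.0002, 0], [0.1, -9.5, 0.2, -0.0002, 0]
```

Emit:
move_arm(increments=[0, 0, 2, 0, 0, 0, -4, 2, 0, 0, 0, -8, 0, 0, 0, 0, -12, 0, 0, 0, 0, -12, 0, 0, 0, 0, -12, 0, 0, 0, 0, -12, 0, 0, 0, 0, -12, 0, 0, 0])

```text
time: 7.15
tool_pos: [0.5421, 0.1354, 0.0904]
tool_rot: [0.0, 0.037, 0.999, -0.0]
contact_force: [0.8, -0.1, -0.9]
gripper_width: 0.251
grasp_force: 63.1
```

Emit:
move_arm(increments=[0, -12, 0, 0, 0, 0, -12, 0, 0, 0, 0, -12, 0, 0, 0, 0, -12, 0, 0, 0, 0, -12, 0, 0, 0, 0, -12, 0, 0, 0, 0, -9, 0, 0, 0, 0, -8, 0, 0, 0])

```text
time: 7.82
tool_pos: [0.5356, 0.0471, 0.0903]
tool_rot: [-0.0, 0.037, 0.999, -0.0]
contact_force: [0.7, 0.4, -1.7]
gripper_width: 0.249
grasp_force: 63.0
```

Emit:
move_arm(increments=[0, -7, 0, 0, 0, 0, -7, 0, 0, 0, 0, -7, 0, 0, 0, 0, -7, 0, 0, 0, 0, -7, 0, 0, 0, 0, -7, 0, 0, 0, 0, -7, 0, 0, 0, 0, 0, 0, 0, 0])

```text
time: 8.48
tool_pos: [0.532, -0.0019, 0.0904]
tool_rot: [0.0, 0.038, 0.999, -0.0]
contact_force: [-0.4, -0.1, -1.5]
gripper_width: 0.251
grasp_force: 63.0
```

```bash
python3 -c "
from h import *
f,s=shot('top','t4.png');w,_=shot('wrist')
a=cv2.resize(f['image'][180:270,255:440],(555,270),interpolation=2)
cv2.imwrite('pics/c4.png',np.vstack([a,cv2.resize(w['image'],(555,320))]))
c=np.array((.539,.129));y=-.07;A=np.array([[np.cos(y),np.sin(y)],[-np.sin(y),np.cos(y)]])
print((np.array(s['tool_pos'])[:2]-c)@A.T,s['tool_pos'])"
```

```text
[ 0.002174   -0.13103146] [ 0.53200396 -0.00186262  0.09035258]
```

View pics/c4.png

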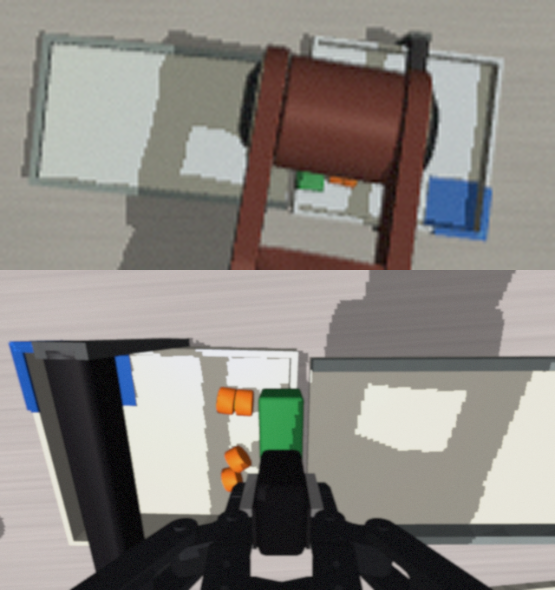

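The deck is empty and all four caps lie in the tote, at wrist-crop (227,401), (244,402), (237,460) and (231,479). Next I lift the scraper and put it back.

Emit:
move_arm(increments=[0, 0, -10, 0, 0, 0, 0, -20, 0, 0, 0, 0, -30, 0, 0, 0, 0, -35, 0, 0, 0, 0, -25, 0, 0, 0, 0, 0, 0, 0])

```text
time: 9.08
tool_pos: [0.5357, -0.0007, 0.2189]
tool_rot: [0.007, 0.037, 0.999, -0.001]
contact_force: [0.2, 0.3, -0.5]
gripper_width: 0.246
grasp_force: 63.1
```

```bash
python3 -c "
from h import *
plan((.435,-.279,.20),1.40,jaw=0)"
```

```text
n 8 at [ 0.5357 -0.0007  0.2189] yang 1.4973 tilt 0.0132 j [-0.14 -0.16  1.84  0.    1.45 -1.64] t 9.08
[10.0, -35.6, 2.3, 0.0122, 0], [9.6, -35.7, 2.3, 0.0122, 0], [9.2, -35.8, 2.3, 0.0122, 0], [8.7, -36.0, 2.3, 0.0122, 0], [8.3, -36.1, 2.3, 0.0122, 0], [7.9, -36.2, 2.3, 0.0122, 0], [7.4, -36.3, 2.3, 0.0122, 0], [7.0, -36.3, 2.3, 0.0122, 0]
```

Emit:
move_arm(increments=[10, -35.6, 2, 0.012, 0, 9.6, -35.7, 2, 0.012, 0, 9, -35.8, 2, 0.012, 0, 8.7, -36, 2, 0.012, 0, 8.3, -36, 2, 0.012, 0, 8, -36, 2, 0.012, 0, 7.4, -36.3, 2, 0.012, 0, 7, -36.3, 2, 0.012, 0])

```text
time: 9.75
tool_pos: [0.4301, -0.2797, 0.1941]
tool_rot: [-0.0, 0.085, 0.996, 0.0]
contact_force: [0.4, -0.0, -1.4]
gripper_width: 0.25
grasp_force: 63.0
```

Emit:
move_arm(increments=[0, 0, 0, 0, 0, 0, 0, 30, 0, 0, 0, 0, 35, 0, 0, 0, 0, 35, 0, 0, 0, 0, 25, 0, 0, 0, 0, 15, 0, 0, 0, 0, 12, 0, 0, 0, 0, 0, 0, 0])

```text
time: 10.42
tool_pos: [0.4303, -0.2774, 0.0405]
tool_rot: [-0.001, 0.085, 0.996, 0.001]
contact_force: [0.5, 0.1, -1.6]
gripper_width: 0.246
grasp_force: 64.2
```

Settle 1.5 mm more, open, rise.

Emit:
move_arm(increments=[0, 0, 1.5, 0, 0, 0, 0, 0, 0, 0, 0, 0, 0, 0, 0.5, 0, 0, 0, 0, 1, 0, 0, 0, 0, 1, 0, 0, 0, 0, 1, 0, 0, 0, 0, 1, 0, 0, 0, 0, 1])

```text
time: 11.08
tool_pos: [0.4311, -0.2788, 0.041]
tool_rot: [0.0, 0.085, 0.996, -0.0]
contact_force: [-0.5, -0.2, -0.5]
gripper_width: 1.003
grasp_force: 0.0
```

Emit:
move_arm(increments=[0, 0, -15, 0, 1, 0, 0, -35, 0, 1, 0, 0, -40, 0, 1, 0, 0, -40, 0, 1, 0, 0, -40, 0, 1, 0, 0, 0, 0, 1])

```text
time: 11.58
tool_pos: [0.4347, -0.2817, 0.2214]
tool_rot: [0.007, 0.085, 0.996, -0.005]
contact_force: [1.2, -0.1, 0.9]
gripper_width: 1.002
grasp_force: 0.0
```

```bash
python3 -c "
from h import *
plan((.46,-.10,.27),1.49)
f,s=shot('top','t5.png')
for n,lo,hi in (('green',(45,120,40),(80,255,255)),('cap',(5,120,110),(32,255,255)),('black',(0,0,0),(180,255,50)),('blue',(100,140,60),(130,255,255))):
  for b in blobs(f,lo,hi,12,(250,170,500,290)): print(n,b[0],b[1],b[2])
"
```

```text
n 5 at [ 0.4347 -0.2817  0.2214] yang 1.4005 tilt 0.0168 j [-0.72 -0.21  1.88  0.    1.46 -2.12] t 11.58
[1.0, 36.6, -10.1, -0.0179, 1.0], [0.4, 36.6, -10.1, -0.0179, 1.0], [-0.3, 36.6, -10.1, -0.0179, 1.0], [-0.9, 36.6, -10.1, -0.0179, 1.0], [-1.6, 36.6, -10.1, -0.0179, 1.0], 
green [462.3 252.3] 105 [457 246  12  15]
green [457.9 275.3] 114 [453 261  11  22]
cap [372.7 215.8] 68 [368 209   9  15]
cap [369.4 237.6] 67 [365 234  10   9]
cap [494.  283.3] 93 [486 273  14  17]
black [389.6 219. ] 172 [380 192  17  66]
black [478.7 269.7] 825 [452 247  48  43]
blue [406.6 249.1] 311 [397 240  22  20]
```

Emit:
move_arm(increments=[1, 36.6, -10, -0.018, 1, 0.4, 36.6, -10, -0.018, 1, 0, 36.6, -10, -0.018, 1, -1, 36.6, -10, -0.018, 1, -1.6, 36.6, -10, -0.018, 1, 0, 0, 0, 0, 1])

```text
time: 12.13
tool_pos: [0.4576, -0.0927, 0.2619]
tool_rot: [0.001, 0.037, 0.999, 0.001]
contact_force: [-0.7, 0.4, 0.7]
gripper_width: 1.001
grasp_force: 0.0
```

```bash
python3 -c "
from h import *
f,s=shot('wrist','w6.png');pickle.dump((f,s),open('w6.pkl','wb'))
plan((.529,-.0785,.17),np.pi/2-.1)
"
```

```text
n 3 at [ 0.4571 -0.095   0.2609] yang 1.4957 tilt 0.0008 j [-0.36 -0.36  1.93  0.    1.57 -1.86] t 12.18
[-23.5, 7.3, 30.3, 0.0083, 1.0], [-23.4, 7.5, 30.3, 0.0083, 1.0], [-23.3, 7.7, 30.3, 0.0083, 1.0],
```

View pics/w6.png

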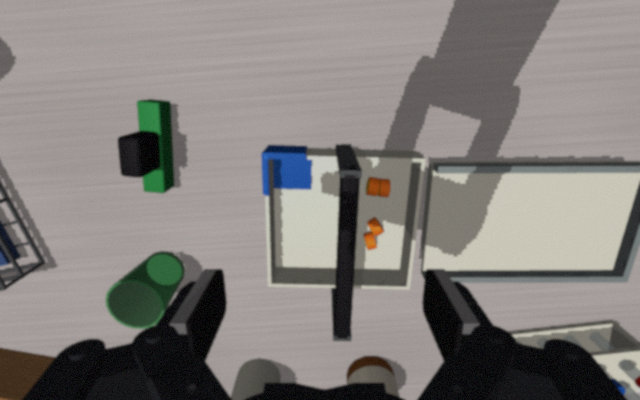

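The bar's near end is at (348,176) and far end at (342,338). Scraper is standing, and the caps are at (378,187), (374,227) and (370,241) in the tote.

```bash
python3 -c "
from h import *
f,s=pickle.load(open('w6.pkl','rb'));g,t=pickle.load(open('w2.pkl','rb'))
P=onz(f,[(348,176),(342,338)],.127,s);print(P,P.mean(0),P[1]-P[0])
print(tri((f,(348,176),s),(g,(474,192),t)))
print('tote',onz(f,[(262,149),(425,156),(411,289),(268,287)],.044,s))
"
```

```text
[[ 0.45133391 -0.07256405  0.127     ]
 [ 0.61439941 -0.08671624  0.127     ]] [ 0.53286666 -0.07964014  0.127     ] [ 0.16306549 -0.0141522   0.        ]
(array([ 0.45368687, -0.0716067 ,  0.11462543]), [0.0010622028981713773, 0.0010622028981713402])
tote [[ 4.38501747e-01 -1.56189962e-01  4.40000000e-02]
 [ 4.58406892e-01  1.35098577e-02  4.40000000e-02]
 [ 6.19976740e-01  1.93264012e-04  4.40000000e-02]
 [ 6.04516378e-01 -1.70894812e-01  4.40000000e-02]]
```

Emit:
move_arm(increments=[-23.8, 7.3, 30, 0.006, 1, -23.8, 7.3, 30, 0.006, 1, -23.8, 7.5, 30, 0.006, 1, 0, 0, 0, 0, 1, 0, 0, 30, 0, 1, 0, 0, 25, 0, 1, 0, 0, 18, 0, 1, 0, 0, 0, 0, 1])

```text
time: 12.85
tool_pos: [0.5256, -0.0817, 0.0924]
tool_rot: [-0.005, 0.05, 0.999, 0.001]
contact_force: [-0.7, 0.2, -0.8]
gripper_width: 0.998
grasp_force: 0.0
```

Emit:
move_arm(increments=[0, 0, 0, 0, 0.5, 0, 0, 0, 0, 0.3, 0, 0, 0, 0, 0.1, 0, 0, 0, 0, 0, 0, 0, 0, 0, 0, 0, 0, 0, 0, 0, 0, 0, 0, 0, 0, 0, 0, 0, 0, 0])

```text
time: 13.52
tool_pos: [0.5306, -0.0816, 0.0992]
tool_rot: [0.001, 0.049, 0.999, -0.0]
contact_force: [-0.9, 1.2, 6.5]
gripper_width: 0.174
grasp_force: 60.1
```

Emit:
move_arm(increments=[0, 0, 0, 0, 0, 0, 0, -4, 0, 0, 0, 0, -10, 0, 0, 0, 0, -15, 0, 0, 0, 0, -20, 0, 0, 0, 0, -25, 0, 0, 0, 0, -25, 0, 0, 0, 0, -25, 0, 0])

```text
time: 14.18
tool_pos: [0.5287, -0.0813, 0.2218]
tool_rot: [-0.001, 0.049, 0.999, 0.0]
contact_force: [0.7, -0.7, -4.8]
gripper_width: 0.175
grasp_force: 58.7
```

Emit:
move_arm(increments=[0, 0, -20, 0.1, 0, 0, 0, -25, 0.11, 0, 0, 0, -25, 0.11, 0, 0, 0, -25, 0.11, 0, 0, 0, -25, 0.11, 0, 0, 0, -25, 0.11, 0, 0, 0, -25, 0.11, 0, 0, 0, -20, 0.1, 0])

```text
time: 14.85
tool_pos: [0.5293, -0.0814, 0.4132]
tool_rot: [-0.0, 0.463, 0.886, -0.0]
contact_force: [-0.3, 1.0, -4.1]
gripper_width: 0.177
grasp_force: 58.8
```

```bash
python3 -c "
from h import *
plan((.90,-.137,.42),jaw=0)
"
```

```text
n 10 at [ 0.5293 -0.0814  0.4132] yang 0.6072 tilt 0.0004 j [-0.29 -0.2   1.56 -0.    1.79 -0.9 ] t 14.85
[-25.7, 27.3, -0.7, 0.0, 0], [-25.7, 27.3, -0.7, 0.0, 0], [-25.7, 27.3, -0.7, 0.0, 0], [-25.7, 27.3, -0.7, 0.0, 0], [-25.7, 27.3, -0.7, 0.0, 0], [-25.7, 27.3, -0.7, 0.0, 0], [-25.7, 27.3, -0.7, 0.0, 0], [-25.7, 27.3, -0.7, 0.0, 0]
[-25.7, 27.3, -0.7, 0.0, 0], [-25.7, 27.3, -0.7, 0.0, 0],
```

Emit:
move_arm(increments=[-12, 10, 0, 0, 0, -23.5, 19, 0, 0, 0, -27, 22, 0, 0, 0, -27, 22, 0, 0, 0, -27, 22, 0, 0, 0, -27, 22, 0, 0, 0, -27, 22, 0, 0, 0, -20, 15, 0, 0, 0])

```text
time: 15.52
tool_pos: [0.767, -0.1494, 0.4088]
tool_rot: [-0.002, 0.461, 0.887, -0.0]
contact_force: [0.4, 0.6, -5.2]
gripper_width: 0.174
grasp_force: 59.0
```

Emit:
move_arm(increments=[-20, 15, 0, 0, 0, -20, 15, 0, 0, 0, -20, 15, 0, 0, 0, -20, 15, 0, 0, 0, -20, 15, 0, 0, 0, -20, 15, 0, 0, 0, -20, 15, 0, 0, 0, 0, 0, 0, 0, 0])

```text
time: 16.18
tool_pos: [0.9202, -0.2011, 0.3829]
tool_rot: [-0.013, 0.461, 0.887, -0.002]
contact_force: [0.1, -0.9, -14.5]
gripper_width: 0.176
grasp_force: 61.1
```

```bash
python3 -c "
from h import *
plan((.90,-.137,.42),jaw=0,n=1)
"
```

```text
n 1 at [ 0.9202 -0.2011  0.3829] yang 0.6118 tilt 0.0265 j [-0.29  1.01  0.07  0.    2.08 -0.91] t 16.18
[64.9, 19.7, -36.1, 0.0, 0],
```

Emit:
move_arm(increments=[-15, 11, 0, 0, 0, -15, 11, 0, 0, 0, -15, 11, 0, 0, 0, -15, 11, 0, 0, 0, 0, 0, 0, 0, 0, 0, 0, 0, 0, 0])

```text
time: 16.68
tool_pos: [0.9386, -0.2126, 0.3868]
tool_rot: [0.024, 0.461, 0.887, 0.006]
contact_force: [-0.1, 0.4, -3.6]
gripper_width: 0.175
grasp_force: 61.4
```

```bash
python3 -c "
from h import *
plan((.90,-.137,.42),jaw=0,n=1)
"
```

```text
n 1 at [ 0.9386 -0.2126  0.3868] yang 0.6129 tilt 0.0488 j [-0.3   1.02  0.05  0.    2.02 -0.91] t 16.68
[82.8, 13.0, -35.8, 0.0, 0],
```

Emit:
move_arm(increments=[0, 0, -20, 0, 0, 0, 0, -20, 0, 0, 0, 0, -20, 0, 0, 0, 0, -20, 0, 0, 0, 0, 0, 0, 0, 0, 0, 0, 0, 0])

```text
time: 17.18
tool_pos: [0.9106, -0.2059, 0.4567]
tool_rot: [0.034, 0.461, 0.887, 0.009]
contact_force: [0.1, -0.5, -4.6]
gripper_width: 0.178
grasp_force: 61.4
```

```bash
python3 -c "
from h import *
plan((.90,-.137,.42),jaw=0,n=1)
"
```

```text
n 1 at [ 0.9106 -0.2059  0.4567] yang 0.6138 tilt 0.0695 j [-0.3   0.95  0.06  0.01  2.07 -0.91] t 17.18
[64.4, 29.3, 34.8, 0.0, 0],
```

Emit:
move_arm(increments=[-23, 18, 0, 0, 0, -23, 18, 0, 0, 0, -23, 18, 0, 0, 0, -23, 18, 0, 0, 0, 0, 0, 0, 0, 0])

```text
time: 17.6
tool_pos: [0.9445, -0.2227, 0.416]
tool_rot: [0.06, 0.46, 0.886, 0.016]
contact_force: [0.1, -0.2, -6.5]
gripper_width: 0.182
grasp_force: 61.3
```

```bash
python3 -c "
from h import *
from plant import manip
plan((.90,-.137,.42),jaw=0,n=1)
s=manip.state();print(np.round(s['joint_pos'],4),q(s['tool_rot']).as_matrix().round(3))
"
```

```text
n 1 at [ 0.9445 -0.2227  0.416 ] yang 0.6156 tilt 0.1238 j [-0.31  0.99  0.06  0.01  1.97 -0.92] t 17.6
[95.0, 13.5, -11.7, 0.0, 0], 
[-0.3113  0.9912  0.0564  0.0118  1.9706 -0.9177] [[-0.569  0.814  0.12 ]
 [ 0.817  0.575 -0.027]
 [-0.092  0.083 -0.992]]
```

Emit:
move_arm(increments=[-24, 19, -14, 0, 0, -24, 19, -14, 0, 0, -24, 19, -14, 0, 0, -24, 19, -14, 0, 0, -24, 19, -14, 0, 0, -24, 19, -14, 0, 0, -24, 19, -14, 0, 0, 0, 0, 0, 0, 0])

```text
time: 18.27
tool_pos: [0.9583, -0.2372, 0.469]
tool_rot: [0.131, 0.457, 0.879, 0.033]
contact_force: [-0.7, 0.2, -3.7]
gripper_width: 0.173
grasp_force: 61.4
```

```bash
python3 -c "
from h import *
from plant import manip
plan((.90,-.137,.42),jaw=0,n=1)
s=manip.state();print(np.round(s['joint_pos'],4),q(s['tool_rot']).as_matrix().round(3))
"
```

```text
n 1 at [ 0.9583 -0.2372  0.469 ] yang 0.6302 tilt 0.27 j [-0.32  0.94  0.05  0.03  1.87 -0.93] t 18.27
[123.1, 3.1, 25.9, 0.0, 0], 
[-0.3248  0.9432  0.055   0.0256  1.8744 -0.9257] [[-0.548  0.795  0.259]
 [ 0.812  0.58  -0.062]
 [-0.199  0.177 -0.964]]
```

Emit:
move_arm(increments=[-25, 19, -6, 0, 0, -25, 19, -5, 0, 0, -25, 19, -4, 0, 0, -25, 19, -3, 0, 0, -25, 19, -2, 0, 0, -25, 19, -1, 0, 0, -25, 19, 0, 0, 0, 0, 0, 0, 0, 0])

```text
time: 18.93
tool_pos: [0.9953, -0.2602, 0.466]
tool_rot: [0.192, 0.452, 0.87, 0.047]
contact_force: [-0.1, -0.4, -5.0]
gripper_width: 0.174
grasp_force: 61.4
```

```bash
python3 -c "
from h import *
from plant import manip
plan((.90,-.137,.42),jaw=0,n=1)
s=manip.state();print(np.round(s['joint_pos'],4),q(s['tool_rot']).as_matrix().round(3))
"
```

```text
n 1 at [ 0.9953 -0.2602  0.466 ] yang 0.6515 tilt 0.3978 j [-0.34  0.96  0.06  0.04  1.73 -0.94] t 18.93
[161.8, -12.8, -4.7, 0.0, 0], 
[-0.3385  0.9582  0.0568  0.0394  1.7305 -0.9358] [[-0.517  0.769  0.376]
 [ 0.805  0.586 -0.091]
 [-0.291  0.256 -0.922]]
```

Emit:
move_arm(increments=[-26, 19, -2, 0, 0, -26, 19, -1, 0, 0, -26, 19, 0, 0, 0, -26, 19, 1, 0, 0, -26, 19, 2, 0, 0, -26, 19, 3, 0, 0, -26, 19, 4, 0, 0, 0, 0, 0, 0, 0])

```text
time: 19.6
tool_pos: [1.0298, -0.2847, 0.4725]
tool_rot: [0.257, 0.445, 0.855, 0.062]
contact_force: [-0.5, 0.2, -5.7]
gripper_width: 0.178
grasp_force: 61.4
```

```bash
python3 -c "
from h import *
from plant import manip
s=manip.state();M=q(s['tool_rot']).as_matrix();print(np.round(s['joint_pos'],4),M.round(3),s['tool_pos'])
print('back 60 in, 20 down:',M.T@np.array([-60*np.cos(.35),60*np.sin(.35),-20]))
"
```

```text
[-0.3537  0.9698  0.0568  0.0554  1.5825 -0.9485] [[-0.471  0.73   0.495]
 [ 0.794  0.596 -0.124]
 [-0.385  0.334 -0.86 ]] [ 1.02983772 -0.28470429  0.47250139]
back 60 in, 20 down: [ 50.57362224 -35.604761   -13.2139974 ]
```

Emit:
move_arm(increments=[6, -4, -1.5, 0, 0, 12, -9, -3, 0, 0, 17, -12, -4, 0, 0, 17, -12, -4, 0, 0, 17, -12, -4, 0, 0, 17, -12, -4, 0, 0, 12, -9, -3, 0, 0, 6, -4, -1.5, 0, 0])

```text
time: 20.27
tool_pos: [0.9121, -0.2412, 0.4302]
tool_rot: [0.256, 0.445, 0.856, 0.062]
contact_force: [-0.5, 0.6, -3.8]
gripper_width: 0.174
grasp_force: 61.4
```

Emit:
move_arm(increments=[0, 0, 0, 0, 0, 0, 0, 0, 0, 0, 0, 0, 0, 0, 0])

```text
time: 20.52
tool_pos: [0.9145, -0.2425, 0.4311]
tool_rot: [0.258, 0.445, 0.855, 0.062]
contact_force: [-0.4, -0.7, -4.2]
gripper_width: 0.177
grasp_force: 61.4
```

```bash
python3 -c "
from h import *
f,s=shot('wrist');t,_=shot('side');u,_=shot('top');pickle.dump((f,s,t,u),open('w8.pkl','wb'))
M=q(s['tool_rot']).as_matrix();print(np.round(s['joint_pos'],4),s['tool_pos'],M[2].round(3))
cv2.imwrite('pics/c8.png',np.vstack([f['image'],np.hstack([cv2.resize(t['image'],(320,200)),cv2.resize(u['image'],(320,200))])]))
"
```

```text
[-0.3543  0.4473  0.8885  0.0587  1.2728 -0.9674] [ 0.91446284 -0.24245879  0.43109753] [-0.386  0.335 -0.86 ]
```

View pics/c8.png

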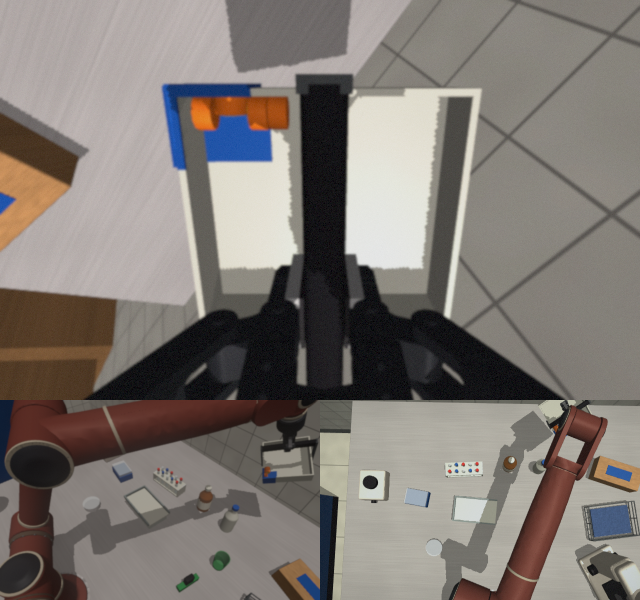

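All four caps sit in a row along the wall from the blue corner (192–288, 98–128) and the tote is held tilted. I check distances and stillness in numbers.

```bash
python3 -c "
from h import *
def ext(f):
  out=[]
  for b in blobs(f,(3,120,90),(28,255,255),60,(160,80,320,200)):
    ys,xs=np.nonzero(b[3]);T=np.array(f['T_tool_cam']);F=200/np.tan(np.radians(f['fov_y'])/2)
    d=np.c_[(xs-f['cx'])/F,(ys-f['cy'])/F,np.ones(len(xs))]@T[:3,:3].T
    for z in(.075,.095):
      P=T[:3,3]+d*((z-T[2,3])/d[:,2])[:,None];out.append((b[1],z,P.min(0).round(3)[:2],P.max(0).round(3)[:2]))
  return out
print(*ext(pickle.load(open('w8.pkl','rb'))[0]),sep='\n');f,s=shot('wrist');print(*ext(f),sep='\n');print('corner ~ (.076,-.081,.095)',s['time'])
"
```

```text
(2636, 0.075, array([ 0.054, -0.081]), array([ 0.073, -0.021]))
(2636, 0.095, array([ 0.051, -0.088]), array([ 0.073, -0.023]))
(2634, 0.075, array([ 0.054, -0.08 ]), array([ 0.073, -0.021]))
(2634, 0.095, array([ 0.051, -0.088]), array([ 0.073, -0.023]))
corner ~ (.076,-.081,.095) 20.6667
```

Emit:
move_arm(increments=[0, 0, 0, 0, 0, 0, 0, 0, 0, 0, 0, 0, 0, 0, 0, 0, 0, 0, 0, 0, 0, 0, 0, 0, 0, 0, 0, 0, 0, 0])

```text
time: 21.22
tool_pos: [0.9141, -0.2423, 0.4307]
tool_rot: [0.257, 0.445, 0.855, 0.062]
contact_force: [0.7, -0.4, -4.8]
gripper_width: 0.17
grasp_force: 61.4
```

```bash
python3 -c "
from h import *
f,s=shot('wrist')
g=pickle.load(open('w8.pkl','rb'))
print(np.abs(f['image'].astype(int)-g[0]['image'])[80:200,160:320].max(), np.array(s['tool_pos']),q(s['tool_rot']).as_matrix()[2],np.abs(s['joint_vel']).max())
t,_=shot('side')
for b in blobs(t,(45,120,40),(80,255,255),60): print(b[0],b[1])
"
```

```text
61 [ 0.91410077 -0.24227647  0.43066371] [-0.38508901  0.33465563 -0.86006515] 0.0034435937768820197
[391.1 355.3] 88
[363.6 372.3] 188
```

```bash
python3 -c "
from plant import manip
print(manip.job_done())"
```

```text
the job is handed in; nothing more can be done
None
```

The job is handed in at about 21 s and the hand-in gave no verdict: all four caps rest within about 66 mm of the blue corner, the tote is held still at about 0.53 rad, and the scraper is back on the bench, though joint 3 read 0.055 (listed minimum 0.06) while I pushed the arm to full reach to get that tilt.

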